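Open the sprung lid of a board test fixture

ROBOT

A 7-joint arm with a two-finger parallel gripper is mounted at the origin on the work surface. World frame = base frame: x ahead of the robot, y to its left, z up, the work surface at z = 0. Lengths are in m, angles in rad, forces in N, time in s.
With the tool pointing down it reaches from about 0.4 to 0.85 m from the base axis. Payload 10.4 kg.
Tool frame: the origin (TCP) lies between the finger pads; the fingertips stand 14 mm ahead of it and the grasp point (between the pads) lies 5 mm behind it; y points along the fingers, z is the direction in which the jaws open and shut, and the axes are right-handed (so a half turn about y gives the same grasp; the last joint's range is limited). The gripper opens to 87 mm and grips with 3 to 60 N. Pads are 19 mm wide; open, the fingers measure 117 mm over their backs; the gripper's body (75 mm by 190 mm) begins 51 mm behind the grasp point.
Start: joints at [-1.239, 0.332, -0.065, 1.46, 0.022, 1.35, -0.088], TCP at [0.217, 0.586, 0.237] pointing down, gripper open.
Joint ranges: [-2.6, 2.6], [-0.5, 2.12], [-1.47, 1.34], [0.16, 2.42], [-1.27, 4.41], [0.06, 2.06], [-2.6, 2.6]. Speed limits (rad/s): [2.22, 2.22, 2.79, 2.79, 3.14, 3.14, 3.14].

INTERFACE

Orientations are given as a rotation vector (axis times angle).
In Python, from rig import bot, get_image, calibration, spotter gives the robot as it stands.
- The arm moves only by the tool apply_moves, never from a script. Its argument "motion" is a list of rows, each an object of numbers: "x", "y", "z": the shift along the tool's x, y, z in units of 30 mm (1.0 is 30 mm); "wx", "wy", "wz": the turn, a rotation vector about the tool's x, y, z in units of 6 degrees (1.0 is 6 degrees); "grip": the finger opening in mm, from 0 to 87. A call has 1 to 5 rows; each row shifts and turns the commanded pose from where the row before left it, along the tool's axes as they then stand; what a row does not reach is not made up. A row lasts 1/12 s, in which the tool goes at most 41.7 mm and 7.16 degrees, less where a joint would pass 70% of its speed; a pose out of reach is approached as far as the arm can. A call is refused whole if a number of a shift passes 1 or a number of a turn 1, either way. A call with a gripper value outside its range is refused whole. The fingers move at their own pace and stop on an object; "newtons" is the grip in N (left out, the last holds). Time passes only in rows, so rows that do not move let the fingers close. It gives the time, the measured TCP pose, the force and the opening at its end, in the units of the state.
- bot.observe(): the state, without advancing time (a new reading comes with each control period).
- get_image(name): name is "side" or "top" or "wrist"; returns (picture, depth): 420x560x3 uint8, blue, green, red; 420x560 float32, m along the optical axis (not along the pixel's ray), 0 where there is no reading.
- calibration(name): a dict with "mtx" (3x3 intrinsics, pixels), "xyz" and "orientation" of the camera in the world. Camera axes: x right, y up, looking along -z (the intrinsics and any distortion apply to the point x, -y, -z); pixel columns grow to the right and rows downward; lengths in m; the calibration is good to about 2 mm. A picture is of the moment at which its call begins: read the wrist's pose just before it. calibration takes no time and is no camera call; for the wrist camera it gives the pose at the moment of the call.
- bot.hand_in(): hands the job in, once; it reports no verdict.
Trained networks look in the newest picture that a camera, given by its name, has taken for a name from the list of things; names that differ only in an ending like _2 or _b are one class to them, and where a whole thing is asked for, a point or a joint stands for the part that bears it (a point fixed in the world has none). Each returns a list of dicts, best first, with "conf" (0 to 1); they miss things now and then, are a little off and sometimes report something else, mostly with a low value. They report only what shows in the picture. A call takes as long as a camera call.
- spotter.spot_in(camera, thing): "pixel" ([column, row] in pixels, amid what is visible of it).
- spotter.tip_of(camera, thing): "pixel" ([column, row] in pixels: a listed point, or the origin of a listed thing).
The state is a dict: "time": time; "qpos": joint angles; "dq": joint speeds; "tau": joint torques, N m; "tool_pos": TCP position; "tool_rot": TCP orientation; "ft_force": force on the tool from outside, world axes, zero at the start; "wrist_torque": the same for the moment, N m; "width": opening from 0.0 (shut) to 1.0 (fully open).
Only numpy, scipy, OpenCV 4.12 (cv2) and the standard library are available. Lean on these libraries where they do the work, as an engineer would, in place of code of your own. Each camera call takes 0.05 s, during which the arm holds its last target.

TASK

On the repair bench stands a board test fixture: a squat grey box with a black-framed clear lid and a steel release tab sticking out of one side. Press the tab down so that the lid springs up, then push the lid over backwards as far as it goes, so that it stays fully open, and take the hand away. Use fingertips only: do not pick up, tip or shove the fixture along the bench, and leave everything else on the bench where it lies.

Things in the scene. Friction and masses are not known exactly. Their poses are not given: they have to be found in the camera images.
- fixture: The test fixture, loose on the bench, about 2 to 3 kg, on rubber feet: grey box 134 mm (x) by 120 mm (y), 46 mm high to its rim, 54 mm to the top of the closed lid. Origin: centre of its underside, on the bench. Its own +x points from the tab side (front) to the hinge side (back), z is up; the front is turned more or less towards the robot. A circuit board is built into it under the lid.
- tab (a joint): Angle of the release tab, rad: 0 at rest, grows as its paddle is pressed down, stop at 0.35. It rocks about a pivot across the fixture's front, 30 mm above the bench and 78 mm in front of the fixture's centre. From about 0.17 (paddle end some 6 to 7 mm down, about 4 N) the hook lets the lid go; at the stop the press takes about 5 to 6 N. It springs back when let go.
- tab_pad (a point): Point to press: on top of the steel paddle, 10 mm short of its free end, across its middle. At rest it is 35 mm above the bench and 115 mm in front of the fixture's centre (its -x side). The paddle is 40 mm wide (fixture's y), sticks out 47 mm from its pivot, is 5 mm thick and is pressed straight down; it falls about 13 mm to its stop here.
- lid (a joint): Angle of the lid, rad: 0 shut and latched, 1.57 upright, 1.85 leaning back against its stop (fully open). When released, the spring lifts it to about 1.0 in under one second and leaves it there; the stiff hinge holds it wherever it is pushed after that, and about 1 N at the free edge moves it.
- lid_edge (a point): Middle of the lid's free edge, half-way through its thickness. The lid is a plate 124 mm from hinge to free edge, 116 mm wide, 8 mm thick, about 0.06 kg, with a catch nose 14 mm long and 24 mm wide beyond the edge at its middle. Shut, the edge is 58 mm in front of the fixture's centre, 50 mm high; the free edge rises and goes over towards the fixture's +x.
- lid_hinge (a point): Middle of the lid's hinge line, fixed on the fixture: 66 mm behind the fixture's centre (its +x side), 50 mm above the bench. The line runs along the fixture's y.
- coil: Bystander: copper-wound ring coil lying flat, 40 mm across, 18 mm high, beside the front of the fixture, 60 g. Origin: centre of its underside.
- spool: Bystander: aluminium spool standing on end, 56 mm across, 46 mm high, beside the fixture. Origin: centre of its underside.
- board: Bystander: small loose circuit board 70 by 50 mm with parts up to 21 mm high, beside the fixture. Origin: centre of its underside.
- meter: Bystander: hand-held meter lying on its back, 170 by 85 by 42 mm, at a side of the bench. Origin: centre of its underside.
- case: Bystander: shut white plastic enclosure 158 by 104 by 44 mm, at a side of the bench; not the fixture. Origin: centre of its underside.
- tray: Bystander: black open tray 110 by 75 by 30 mm, at a side of the bench. Origin: centre of its underside.
- driver: Bystander: screwdriver lying at the left side of the bench. Its origin lies at its underside.

How it is judged:
On the way, in this order (a step that is already met when the one before it is completed fails the run):
1. the release tab is pressed down (value of joint tab above 0.15 rad and contact force between any of the fingers, the arm and tab above 0.5 N).
2. the lid has sprung up (value of joint lid above 0.7 rad), for 0.05 s.
3. the lid is pushed fully open (value of joint lid above 1.7 rad), for 0.2 s.
At the end, for the whole second after the job is handed in: The lid stands open beyond 1.70 rad (its stop is at 1.85) and at rest; the tab has sprung back (below 0.06 rad); the fixture stands flat on the bench within 30 mm of where it was; every bystander is within 20 mm of where it was (value of joint lid above 1.7 rad and velocity of joint lid below 0.1 rad/s and value of joint tab below 0.06 rad and distance of fixture from where it was at the start of the episode below 0.03 m and angle between fixture's own z axis and vertical below 0.05 rad and linear speed of fixture below 0.02 m/s and distance of each of coil, spool, board, meter, case, tray, driver from where it was at the start of the episode below 0.02 m); the robot touches nothing.
It fails at once if the fixture is lifted, tipped or shoved along the bench (over 30 mm, or tilted over 0.12 rad) (distance of fixture from where it was at the start of the episode above 0.03 m or height (world z) of fixture above 0.01 m or angle between fixture's own z axis and vertical above 0.12 rad).
It fails at once if another thing on the bench is picked up or pushed away (moved over 20 mm) (distance of any of coil, spool, board, meter, case, tray, driver from where it was at the start of the episode above 0.02 m).
It also fails if it takes over 38 s, if anything falls off the work surface, if the arm or the gripper's body presses on something with over 40 N, if the wrist force passes 120 N, or if a joint passes its speed limit or range.

## Working session

There is one attempt and no reset: what is moved stays moved. The work goes in short steps, Python scripts to look and compute and a tool call to move; the robot and the scene stay as the last step left them, time stands still between calls to the robot, and variables do not carry over. Pictures are saved under pics/ and viewed, and the job is handed in when it is done.

Besides the shell and the picture viewer there is one more tool, called after ">>>" as name(argument=value, ...), one argument or row to a line, values as JSON. apply_moves: Moves the arm, as the interface text tells. Its arguments: {"type":"object","properties":{"motion":{"type":"array","items":{"type":"object","properties":{"x":{"type":"number"},"y":{"type":"number"},"z":{"type":"number"},"wx":{"type":"number"},"wy":{"type":"number"},"wz":{"type":"number"},"grip":{"type":"number"}}}},"newtons":{"type":"number"}},"required":["motion"]}

```bash
mkdir -p pics; ls; cat > h.py <<'E'
import numpy as np, cv2
from rig import bot, get_image, calibration, spotter
from scipy.spatial.transform import Rotation as R
def rot(c):
    o=np.array(c["orientation"],float)
    return o if o.shape==(3,3) else (R.from_rotvec(o).as_matrix() if o.size==3 else R.from_quat(o).as_matrix())
def w(c,px,d):
    K=np.array(c["mtx"]);u,v=px
    p=np.array([(u-K[0,2])/K[0,0]*d,-(v-K[1,2])/K[1,1]*d,-d])
    return rot(c)@p+np.array(c["xyz"])
def ray_z(c,px,z):
    o=np.array(c["xyz"]);p=w(c,px,1.)-o
    return o+p*(z-o[2])/p[2]
E
python3 - <<'E'
from h import *
s=bot.observe();print(s["time"],s["tool_pos"],s["tool_rot"],s["width"],s["ft_force"])
for n in("top","side"):
    c=calibration(n);print(n,c)
    im,d=get_image(n);cv2.imwrite(f"pics/{n}0.png",im);np.save(f"pics/{n}0.npy",d)
    for t in("tab_pad","lid_edge","lid_hinge","fixture"):
        for r in spotter.tip_of(n,t)[:2]:
            z=dict(tab_pad=.035,lid_edge=.05,lid_hinge=.05,fixture=0)[t]
            print(n,t,r["pixel"],r["conf"],ray_z(c,r["pixel"],z))
print(bot.observe()["time"])
E
```

```text
pics
0.0 [0.2170251  0.58573036 0.23574051] [-1.55422662  0.27858784 -0.27831981] 1.0012123556785661 [ 0.40291546 -0.15986257  0.49800918]
top {'mtx': array([[411.88718288,   0.        , 274.37289706],
       [  0.        , 411.88718288, 208.89227739],
       [  0.        ,   0.        ,   1.        ]]), 'xyz': array([0.36018928, 0.0128947 , 1.21992613]), 'orientation': array([ 0.1254063 , -0.10906833, -1.58014092])}
top tab_pad [261.3, 231.2] 0.64 [0.47358153 0.06267591 0.035     ]
top lid_edge [259.4, 210.9] 0.7 [0.53068432 0.06709379 0.05      ]
top lid_hinge [260.2, 169.1] 0.9 [0.65381016 0.06398175 0.05      ]
top fixture [260.8, 193.3] 0.67 [0.59150566 0.06485096 0.        ]
side {'mtx': array([[437.07115868,   0.        , 283.03703724],
       [  0.        , 437.07115868, 212.70232002],
       [  0.        ,   0.        ,   1.        ]]), 'xyz': array([0.46448808, 0.99506354, 1.19825099]), 'orientation': array([ 0.0520354 , -1.07343735, -2.89592893])}
side tab_pad [302.4, 230.6] 0.66 [0.47056988 0.07383141 0.035     ]
side lid_edge [283.2, 226.6] 0.62 [0.53569087 0.07179994 0.05      ]
side lid_hinge [248.4, 219.3] 0.79 [0.65672856 0.0457592  0.05      ]
side fixture [269.4, 235.4] 0.78 [0.58415532 0.07306718 0.        ]
0.5
```

View pics/top0.png

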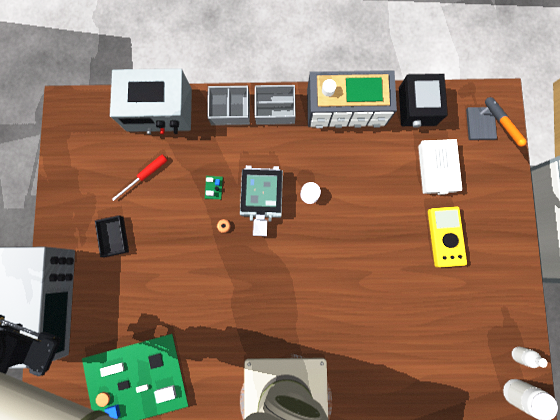

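View pics/side0.png

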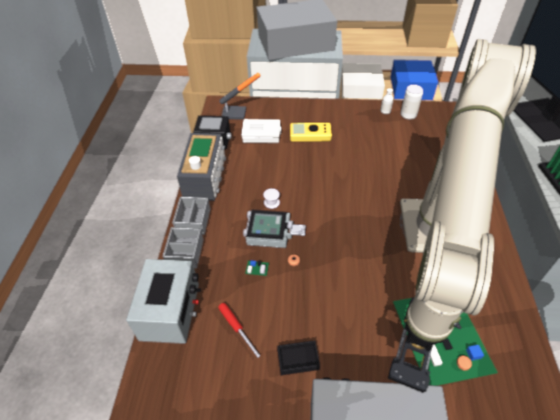

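```bash
python3 - <<'E'
from h import *
s=bot.observe();M=R.from_rotvec(s["tool_rot"]).as_matrix();print(M.round(3))
im=cv2.imread("pics/top0.png");a=cv2.resize(im[150:250,200:330],None,fx=6,fy=6,interpolation=cv2.INTER_CUBIC);cv2.imwrite("pics/top0z.png",a)
im=cv2.imread("pics/side0.png");a=cv2.resize(im[180:280,230:340],None,fx=6,fy=6,interpolation=cv2.INTER_CUBIC);cv2.imwrite("pics/side0z.png",a)
for n in("top","side"):
    d=np.load(f"pics/{n}0.npy");c=calibration(n)
    v,u=np.mgrid[140:300,190:340];P=[]
    for vv,uu in zip(v.ravel(),u.ravel()):
        if d[vv,uu]>0:P.append(w(c,(uu,vv),d[vv,uu]))
    P=np.array(P);m=(abs(P[:,0]-.57)<.16)&(abs(P[:,1]-.065)<.085)
    Q=P[m]
    b=Q[(Q[:,2]>.045)&(Q[:,2]<.065)]
    r=cv2.minAreaRect((b[:,:2]*1000).astype(np.float32));print(n,len(b),r,np.median(b[:,2]))
    t=Q[(Q[:,2]>.025)&(Q[:,2]<.043)&(Q[:,0]<.503)]
    print("tab",len(t),t.min(0),t.max(0),t.mean(0))
    f=P[(P[:,0]<.45)];print("table",np.median(f[:,2]))
E
```

```text
[[ 0.938  0.     0.347]
 [-0.347  0.     0.938]
 [-0.    -1.     0.   ]]
top 1902 ((586.144287109375, 62.13395690917969), (119.70626831054688, 156.43154907226562), 87.45706176757812) 0.05216673321840626
tab 180 [0.46232393 0.04606701 0.02656221] [0.50102223 0.08688973 0.04157858] [0.48231776 0.06667824 0.034339  ]
table -0.0005756516354141761
side 1196 ((585.55078125, 64.38430786132812), (125.72994995117188, 154.5033721923828), 87.46253204345703) 0.05421498987884443
tab 116 [0.46221807 0.04973417 0.0309484 ] [0.50286168 0.09287233 0.04239131] [0.482425   0.07017554 0.03655787]
table 0.0014952894865584154
```

View pics/top0z.png

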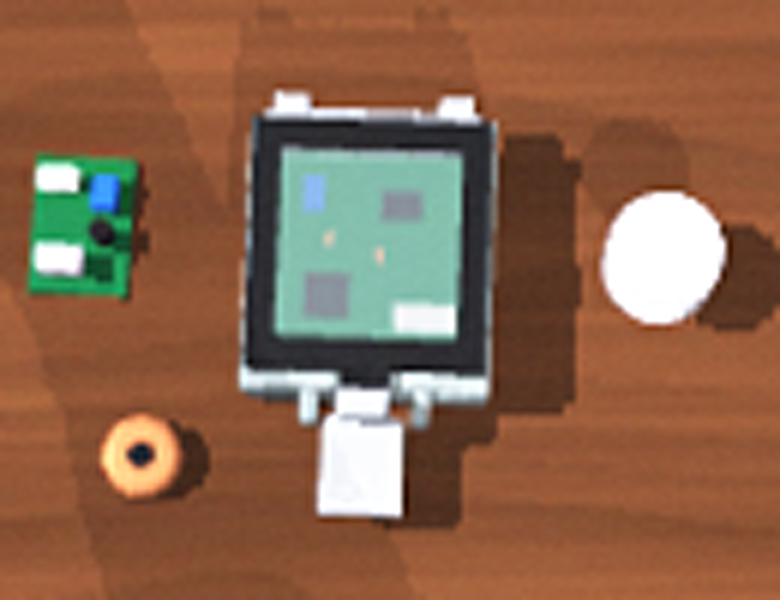

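View pics/side0z.png

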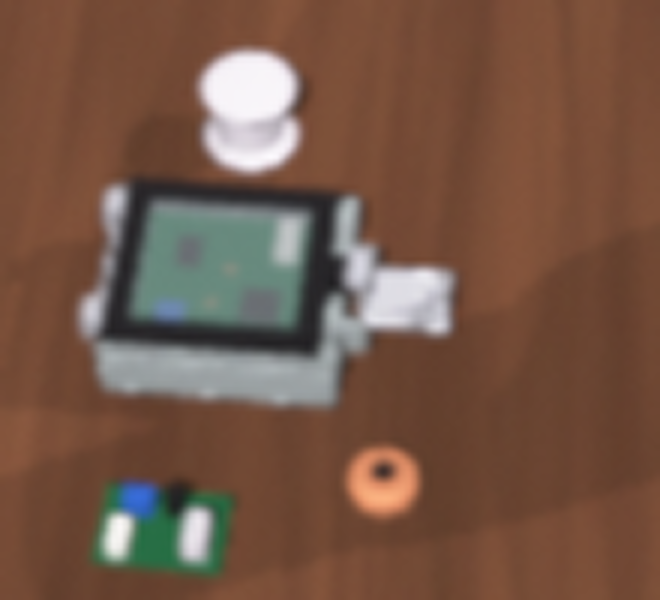

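>>> apply_moves(
  motion=[
    {"wy": -1, "grip": 0},
    {"wy": -1, "grip": 0},
    {"wy": -0.97, "grip": 0},
    {"x": 0.5, "z": -0.9, "grip": 0},
    {"x": 0.5, "z": -0.9, "grip": 0},
  ],
  newtons=20,
)

```text
schema error: expected keys x, y, z, wx, wy, wz, grip
```

>>> apply_moves(
  motion=[
    {"x": 0.5, "z": -0.95},
    {"x": 0.5, "z": -0.95},
    {"x": 0.5, "z": -0.95},
    {"x": 0.5, "z": -0.95},
    {"x": 0.5, "z": -0.95},
  ],
)

```text
schema error: expected keys x, y, z, wx, wy, wz, grip
```

>>> apply_moves(
  motion=[
    {"x": 0.5, "z": -0.95},
    {"x": 0.5, "z": -0.95},
    {"x": 0.5, "z": -0.95},
    {"x": 0.5, "z": -0.95},
    {"x": 0.5, "z": -0.95},
  ],
)

```text
schema error: expected keys x, y, z, wx, wy, wz, grip
```

All keys are required in each row.

>>> apply_moves(
  motion=[
    {"x": 0, "y": 0, "z": 0, "wx": 0, "wy": -1, "wz": 0, "grip": 0},
    {"x": 0, "y": 0, "z": 0, "wx": 0, "wy": -1, "wz": 0, "grip": 0},
    {"x": 0, "y": 0, "z": 0, "wx": 0, "wy": -0.97, "wz": 0, "grip": 0},
    {"x": 0.5, "y": 0, "z": -0.9, "wx": 0, "wy": 0, "wz": 0, "grip": 0},
    {"x": 0.5, "y": 0, "z": -0.9, "wx": 0, "wy": 0, "wz": 0, "grip": 0},
  ],
  newtons=20,
)

```text
time: 0.92
tool_pos: [0.2437, 0.531, 0.236]
tool_rot: [-1.571, 0.032, -0.031]
ft_force: [1.7, 0.7, 0.1]
width: 0.707
```

>>> apply_moves(
  motion=[
    {"x": 0.5, "y": 0, "z": -0.95, "wx": 0, "wy": 0, "wz": 0, "grip": 0},
    {"x": 0.5, "y": 0, "z": -0.95, "wx": 0, "wy": 0, "wz": 0, "grip": 0},
    {"x": 0.5, "y": 0, "z": -0.95, "wx": 0, "wy": 0, "wz": 0, "grip": 0},
    {"x": 0.5, "y": 0, "z": -0.95, "wx": 0, "wy": 0, "wz": 0, "grip": 0},
    {"x": 0.5, "y": 0, "z": -0.95, "wx": 0, "wy": 0, "wz": 0, "grip": 0},
  ],
)

```text
time: 1.33
tool_pos: [0.3139, 0.3837, 0.2368]
tool_rot: [-1.57, 0.034, -0.035]
ft_force: [0.4, 0.3, -0.3]
width: 0.323
```

>>> apply_moves(
  motion=[
    {"x": 0.5, "y": 0, "z": -0.95, "wx": 0, "wy": 0, "wz": 0, "grip": 0},
    {"x": 0.5, "y": 0, "z": -0.95, "wx": 0, "wy": 0, "wz": 0, "grip": 0},
    {"x": 0.5, "y": 0, "z": -0.95, "wx": 0, "wy": 0, "wz": 0, "grip": 0},
    {"x": 0.5, "y": 0, "z": -0.95, "wx": 0, "wy": 0, "wz": 0, "grip": 0},
    {"x": 0.5, "y": 0, "z": -0.95, "wx": 0, "wy": 0, "wz": 0, "grip": 0},
  ],
)

```text
time: 1.75
tool_pos: [0.3825, 0.2381, 0.2368]
tool_rot: [-1.57, 0.034, -0.035]
ft_force: [0.6, 0.5, 0.3]
width: 0.018
```

>>> apply_moves(
  motion=[
    {"x": 0.55, "y": 0, "z": -0.95, "wx": 0, "wy": 0, "wz": 0, "grip": 0},
    {"x": 0.55, "y": 0, "z": -0.95, "wx": 0, "wy": 0, "wz": 0, "grip": 0},
    {"x": 0.55, "y": 0, "z": -0.95, "wx": 0, "wy": 0, "wz": 0, "grip": 0},
    {"x": 0.55, "y": 0.5, "z": -0.95, "wx": 0, "wy": 0, "wz": 0, "grip": 0},
    {"x": 0.55, "y": 0.5, "z": -0.95, "wx": 0, "wy": 0, "wz": 0, "grip": 0},
  ],
)

```text
time: 2.17
tool_pos: [0.4594, 0.0922, 0.2071]
tool_rot: [-1.569, 0.032, -0.036]
ft_force: [0.8, 0.1, -0.0]
width: 0.008
```

```bash
python3 - <<'E'
from h import *
im,d=get_image("wrist");c=calibration("wrist");s=bot.observe();print(s["time"],s["tool_pos"],s["tool_rot"])
cv2.imwrite("pics/w1.png",im)
for t in("tab_pad","lid_edge"):
    for r in spotter.tip_of("wrist",t)[:2]:
        u,v=map(int,r["pixel"]);print(t,r,ray_z(c,r["pixel"],.035 if t=="tab_pad" else .05),w(c,r["pixel"],d[v,u]))
E
```

```text
2.2167 [0.46023579 0.08545947 0.20397041] [-1.57299765  0.03955109 -0.03913867]
tab_pad {'pixel': [264.9, 204.6], 'conf': 0.75} [0.47244085 0.06609504 0.035     ] [0.47344751 0.06581448 0.03127687]
```

View pics/w1.png

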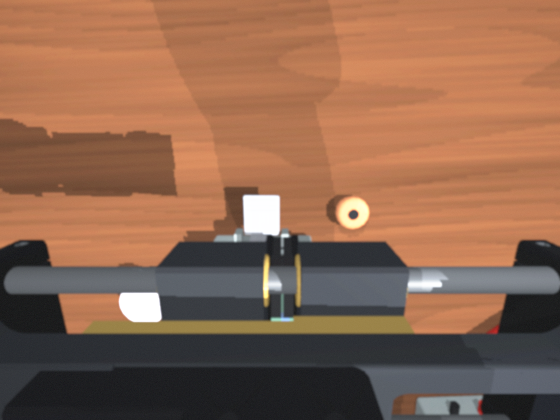

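>>> apply_moves(
  motion=[
    {"x": 0.3, "y": 0.9, "z": -0.5, "wx": 0, "wy": 0, "wz": 0, "grip": 0},
    {"x": 0, "y": 0.9, "z": 0, "wx": 0, "wy": 0, "wz": 0, "grip": 0},
    {"x": 0, "y": 0.9, "z": 0, "wx": 0, "wy": 0, "wz": 0, "grip": 0},
    {"x": 0, "y": 0.8, "z": 0, "wx": 0, "wy": 0, "wz": 0, "grip": 0},
    {"x": 0, "y": 0, "z": 0, "wx": 0, "wy": 0, "wz": 0, "grip": 0},
  ],
)

```text
time: 2.73
tool_pos: [0.4639, 0.0787, 0.098]
tool_rot: [-1.572, 0.038, -0.029]
ft_force: [-1.1, 0.2, -0.3]
width: 0.007
```

```bash
python3 - <<'E'
from h import *
im,d=get_image("side");s=bot.observe();print(s["time"],s["tool_pos"],s["tool_rot"],s["ft_force"])
cv2.imwrite("pics/s1.png",cv2.resize(im[130:290,200:360],None,fx=3.6,fy=3.6,interpolation=cv2.INTER_CUBIC))
E
```

```text
2.7833 [0.46515692 0.07880946 0.10039227] [-1.57170124  0.03611112 -0.03063663] [ 0.62101064 -0.30014015  0.45108803]
```

View pics/s1.png

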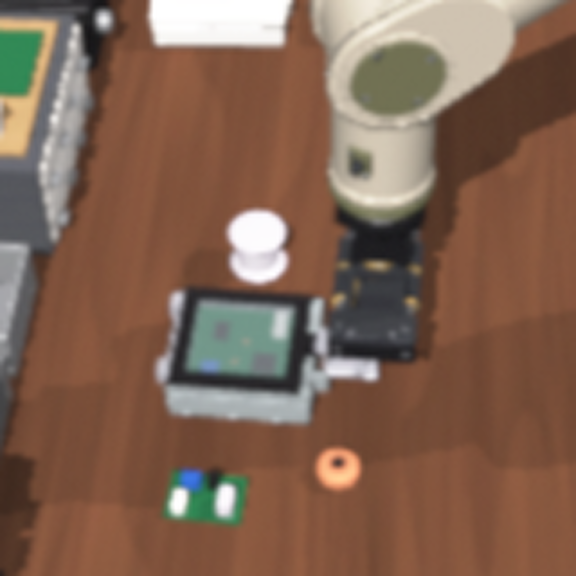

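>>> apply_moves(
  motion=[
    {"x": 0.15, "y": 0.5, "z": -0.4, "wx": 0, "wy": 0, "wz": 0, "grip": 0},
    {"x": 0, "y": 0.5, "z": 0, "wx": 0, "wy": 0, "wz": 0, "grip": 0},
    {"x": 0, "y": 0.4, "z": 0, "wx": 0, "wy": 0, "wz": 0, "grip": 0},
    {"x": 0, "y": 0, "z": 0, "wx": 0, "wy": 0, "wz": 0, "grip": 0},
    {"x": 0, "y": 0, "z": 0, "wx": 0, "wy": 0, "wz": 0, "grip": 0},
  ],
)

```text
time: 3.2
tool_pos: [0.4712, 0.0667, 0.061]
tool_rot: [-1.57, 0.033, -0.035]
ft_force: [0.6, -1.6, 1.0]
width: 0.004
```

>>> apply_moves(
  motion=[
    {"x": 0, "y": 0, "z": 0, "wx": 0, "wy": 0, "wz": 0, "grip": 0},
  ],
)

```text
time: 3.28
tool_pos: [0.4716, 0.0667, 0.0613]
tool_rot: [-1.569, 0.032, -0.036]
ft_force: [-0.0, -0.7, 0.5]
width: 0.007
```

>>> apply_moves(
  motion=[
    {"x": 0, "y": 0.25, "z": 0, "wx": 0, "wy": 0, "wz": 0, "grip": 0},
    {"x": 0, "y": 0.2, "z": 0, "wx": 0, "wy": 0, "wz": 0, "grip": 0},
    {"x": 0, "y": 0.15, "z": 0, "wx": 0, "wy": 0, "wz": 0, "grip": 0},
    {"x": 0, "y": 0.1, "z": 0, "wx": 0, "wy": 0, "wz": 0, "grip": 0},
    {"x": 0, "y": 0, "z": 0, "wx": 0, "wy": 0, "wz": 0, "grip": 0},
  ],
)

```text
time: 3.7
tool_pos: [0.4717, 0.0665, 0.0389]
tool_rot: [-1.57, 0.033, -0.036]
ft_force: [-0.6, 1.2, 10.1]
width: 0.006
```

```bash
python3 - <<'E'
from h import *
im,d=get_image("side");s=bot.observe();print(s["time"],s["tool_pos"],s["tool_rot"],s["ft_force"])
cv2.imwrite("pics/s2.png",cv2.resize(im[130:290,200:360],None,fx=3.6,fy=3.6,interpolation=cv2.INTER_CUBIC))
E
```

```text
3.75 [0.47162319 0.06649568 0.03903638] [-1.56967908  0.03292336 -0.03563439] [0.7075952  1.46115208 6.76807288]
```

View pics/s2.png

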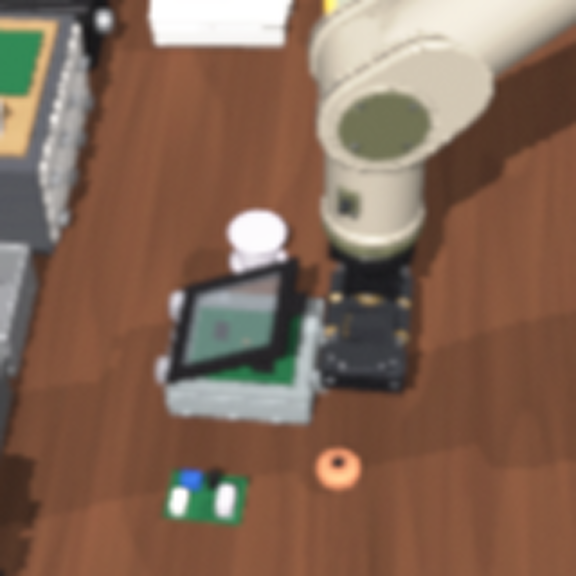

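>>> apply_moves(
  motion=[
    {"x": 0, "y": 0, "z": 0, "wx": 0, "wy": 0, "wz": 0, "grip": 0},
    {"x": 0, "y": 0, "z": 0, "wx": 0, "wy": 0, "wz": 0, "grip": 0},
    {"x": 0, "y": 0, "z": 0, "wx": 0, "wy": 0, "wz": 0, "grip": 0},
    {"x": 0, "y": 0, "z": 0, "wx": 0, "wy": 0, "wz": 0, "grip": 0},
    {"x": 0, "y": 0, "z": 0, "wx": 0, "wy": 0, "wz": 0, "grip": 0},
  ],
)

```text
time: 4.17
tool_pos: [0.4716, 0.0665, 0.0391]
tool_rot: [-1.57, 0.033, -0.036]
ft_force: [0.5, 1.1, 6.8]
width: 0.005
```

>>> apply_moves(
  motion=[
    {"x": 0, "y": -0.5, "z": 0, "wx": 0, "wy": 0, "wz": 0, "grip": 0},
    {"x": 0, "y": -0.9, "z": 0, "wx": 0, "wy": 0, "wz": 0, "grip": 0},
    {"x": 0, "y": -0.9, "z": 0, "wx": 0, "wy": 0, "wz": 0, "grip": 0},
    {"x": 0, "y": -0.9, "z": 0, "wx": 0, "wy": 0, "wz": 0, "grip": 0},
    {"x": 0, "y": -0.9, "z": 0, "wx": 0, "wy": 0, "wz": 0, "grip": 0},
  ],
)

```text
time: 4.58
tool_pos: [0.4701, 0.0657, 0.1623]
tool_rot: [-1.571, 0.035, -0.034]
ft_force: [1.7, 0.9, 0.0]
width: 0.005
```

```bash
python3 - <<'E'
from h import *
s=bot.observe();print(s["time"],s["tool_pos"],s["tool_rot"],s["ft_force"])
for n,z in(("side",.154),("top",.154)):
    im,d=get_image(n);c=calibration(n)
    k=(slice(130,290),slice(200,360))
    cv2.imwrite(f"pics/{n}3.png",cv2.resize(im[k],None,fx=3.6,fy=3.6,interpolation=cv2.INTER_CUBIC))
    for t in("lid_edge","lid_hinge"):
        for r in spotter.tip_of(n,t)[:1]:
            print(n,t,r,ray_z(c,r["pixel"],.154 if t=="lid_edge" else .05))
print(bot.observe()["tool_pos"])
E
```

```text
4.5833 [0.47008435 0.0657462  0.16231456] [-1.57098321  0.03531401 -0.03372994] [1.66251945 0.86118509 0.04723795]
side lid_edge {'pixel': [266.2, 205.9], 'conf': 0.95} [0.58869101 0.07336187 0.154     ]
side lid_hinge {'pixel': [247.7, 223.1], 'conf': 0.61} [0.65721226 0.0626308  0.05      ]
top lid_edge {'pixel': [259.2, 186.4], 'conf': 0.87} [0.58088738 0.06239087 0.154     ]
[0.46985535 0.06584208 0.16027046]
```

View pics/side3.png

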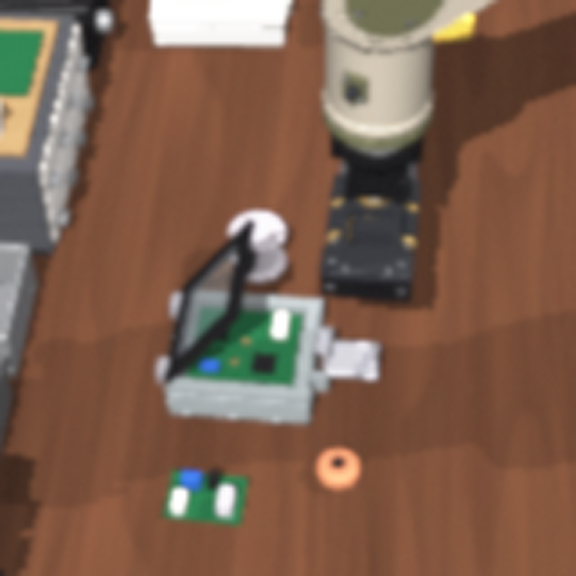

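View pics/top3.png

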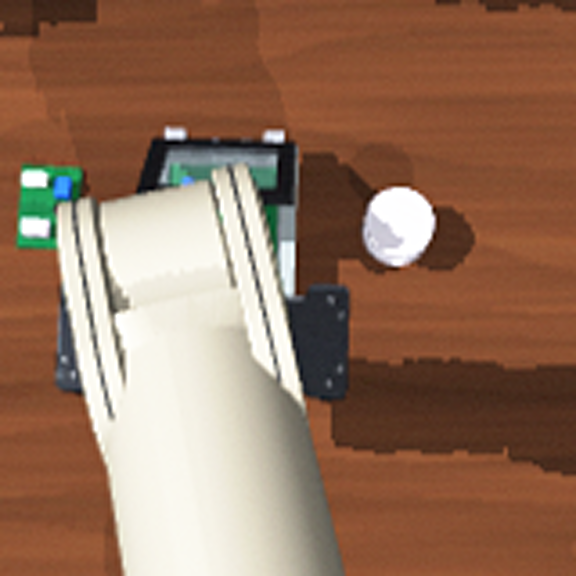

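>>> apply_moves(
  motion=[
    {"x": 0.7, "y": 0, "z": 0, "wx": 0, "wy": 0, "wz": 0, "grip": 0},
    {"x": 0.8, "y": 0, "z": 0, "wx": 0, "wy": 0, "wz": 0, "grip": 0},
    {"x": 0.8, "y": 0, "z": 0, "wx": 0, "wy": 0, "wz": 0, "grip": 0},
    {"x": 0.5, "y": 0, "z": 0, "wx": 0, "wy": 0, "wz": 0, "grip": 0},
    {"x": 0.3, "y": 0, "z": 0, "wx": 0, "wy": 0, "wz": 0, "grip": 0},
  ],
)

```text
time: 5.3
tool_pos: [0.5642, 0.0616, 0.1597]
tool_rot: [-1.572, 0.036, -0.033]
ft_force: [0.1, 0.7, -0.4]
width: 0.007
```

>>> apply_moves(
  motion=[
    {"x": 0.3, "y": 0, "z": 0, "wx": 0, "wy": 0, "wz": 0, "grip": 0},
    {"x": 0.3, "y": 0, "z": 0, "wx": 0, "wy": 0, "wz": 0, "grip": 0},
    {"x": 0.3, "y": 0, "z": 0, "wx": 0, "wy": 0, "wz": 0, "grip": 0},
    {"x": 0.3, "y": 0, "z": 0, "wx": 0, "wy": 0, "wz": 0, "grip": 0},
    {"x": 0.3, "y": 0, "z": 0, "wx": 0, "wy": 0, "wz": 0, "grip": 0},
  ],
)

```text
time: 5.72
tool_pos: [0.6091, 0.06, 0.1616]
tool_rot: [-1.57, 0.034, -0.034]
ft_force: [-0.8, 0.6, 0.1]
width: 0.008
```

```bash
python3 - <<'E'
from h import *
s=bot.observe();print(s["time"],s["tool_pos"],s["tool_rot"],s["ft_force"])
for n in("side",):
    im,d=get_image(n)
    k=(slice(130,290),slice(200,360))
    cv2.imwrite(f"pics/{n}4.png",cv2.resize(im[k],None,fx=3.6,fy=3.6,interpolation=cv2.INTER_CUBIC))
print(bot.observe()["tool_pos"])
E
```

```text
5.7167 [0.60908498 0.05999039 0.16160268] [-1.57023586  0.03428759 -0.03431479] [-0.82711276  0.62646255  0.09471441]
[0.61030871 0.05995161 0.16158403]
```

View pics/side4.png

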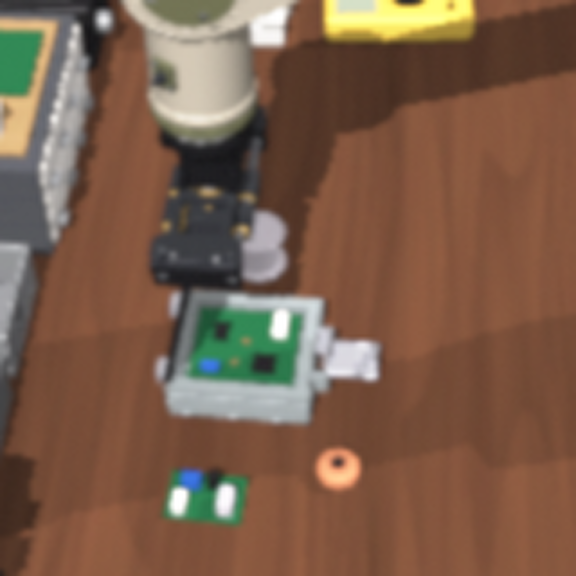

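>>> apply_moves(
  motion=[
    {"x": 0.35, "y": 0, "z": 0, "wx": 0, "wy": 0, "wz": 0, "grip": 0},
    {"x": 0.35, "y": 0, "z": 0, "wx": 0, "wy": 0, "wz": 0, "grip": 0},
    {"x": 0.35, "y": 0, "z": 0, "wx": 0, "wy": 0, "wz": 0, "grip": 0},
    {"x": 0.35, "y": 0, "z": 0, "wx": 0, "wy": 0, "wz": 0, "grip": 0},
    {"x": 0.2, "y": 0, "z": 0, "wx": 0, "wy": 0, "wz": 0, "grip": 0},
  ],
)

```text
time: 6.18
tool_pos: [0.657, 0.0579, 0.1613]
tool_rot: [-1.571, 0.035, -0.034]
ft_force: [-0.2, -0.8, -0.7]
width: 0.006
```

>>> apply_moves(
  motion=[
    {"x": 0.1, "y": 0, "z": 0, "wx": 0, "wy": 0, "wz": 0, "grip": 0},
    {"x": 0.05, "y": 0, "z": 0, "wx": 0, "wy": 0, "wz": 0, "grip": 0},
    {"x": 0, "y": 0, "z": 0, "wx": 0, "wy": 0, "wz": 0, "grip": 0},
  ],
)

```text
time: 6.43
tool_pos: [0.6609, 0.0576, 0.1615]
tool_rot: [-1.57, 0.035, -0.034]
ft_force: [0.3, 0.9, 0.2]
width: 0.007
```

```bash
cat > look.py <<'E'
from h import *
import sys
s=bot.observe();print(s["time"],s["tool_pos"],s["ft_force"])
for n in("side","top"):
    im,d=get_image(n);c=calibration(n)
    k=(slice(130,290),slice(200,360))
    cv2.imwrite(f"pics/{n}{sys.argv[1]}.png",cv2.resize(im[k],None,fx=3.6,fy=3.6,interpolation=cv2.INTER_CUBIC));np.save(f"pics/{n}{sys.argv[1]}.npy",d)
    for t in("lid_edge","lid_hinge","tab_pad"):
        for r in spotter.tip_of(n,t)[:1]:
            print(n,t,r,ray_z(c,r["pixel"],dict(lid_edge=.17,lid_hinge=.05,tab_pad=.035)[t]))
E
python3 look.py 5
```

```text
6.4333 [0.66088936 0.05762914 0.1614703 ] [0.34769346 0.92339356 0.20773714]
side lid_edge {'pixel': [234.5, 200.8], 'conf': 0.69} [0.68955928 0.070823   0.17      ]
side lid_hinge {'pixel': [248.9, 222.1], 'conf': 0.94} [0.65362371 0.05804098 0.05      ]
side tab_pad {'pixel': [305.7, 231.1], 'conf': 0.6} [0.45935021 0.07542235 0.035     ]
top lid_hinge {'pixel': [225.0, 225.0], 'conf': 0.24} [0.49125739 0.16575742 0.05      ]
```

View pics/side5.png

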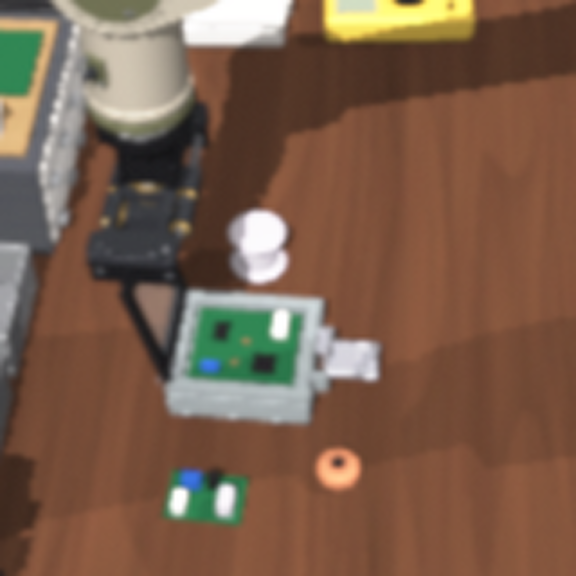

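>>> apply_moves(
  motion=[
    {"x": 0.1, "y": 0, "z": 0, "wx": 0, "wy": 0, "wz": 0, "grip": 0},
    {"x": 0, "y": 0, "z": 0, "wx": 0, "wy": 0, "wz": 0, "grip": 0},
  ],
)

```text
time: 7.0
tool_pos: [0.6641, 0.0576, 0.1615]
tool_rot: [-1.57, 0.034, -0.034]
ft_force: [-0.2, -0.2, -0.6]
width: 0.006
```

>>> apply_moves(
  motion=[
    {"x": 0.1, "y": 0, "z": 0, "wx": 0, "wy": 0, "wz": 0, "grip": 0},
    {"x": 0, "y": 0, "z": 0, "wx": 0, "wy": 0, "wz": 0, "grip": 0},
  ],
)

```text
time: 7.17
tool_pos: [0.6671, 0.0574, 0.1613]
tool_rot: [-1.571, 0.035, -0.034]
ft_force: [-0.4, 0.2, 0.0]
width: 0.007
```

>>> apply_moves(
  motion=[
    {"x": 0.1, "y": 0, "z": 0, "wx": 0, "wy": 0, "wz": 0, "grip": 0},
    {"x": 0, "y": 0, "z": 0, "wx": 0, "wy": 0, "wz": 0, "grip": 0},
  ],
)

```text
time: 7.33
tool_pos: [0.6699, 0.0573, 0.1612]
tool_rot: [-1.571, 0.035, -0.034]
ft_force: [-1.6, 0.8, -0.4]
width: 0.003
```

```bash
python3 look.py 6
```

```text
7.3333 [0.66989508 0.05727829 0.16119763] [-1.5664493   0.81192963 -0.44905106]
side lid_edge {'pixel': [232.4, 197.5], 'conf': 0.81} [0.69820624 0.05694249 0.17      ]
side lid_hinge {'pixel': [248.2, 222.8], 'conf': 0.62} [0.65566061 0.06123172 0.05      ]
side tab_pad {'pixel': [302.5, 227.8], 'conf': 0.55} [0.47062166 0.06166439 0.035     ]
top tab_pad {'pixel': [436.6, 166.0], 'conf': 0.23} [ 0.65938261 -0.45458014  0.035     ]
```

View pics/side6.png

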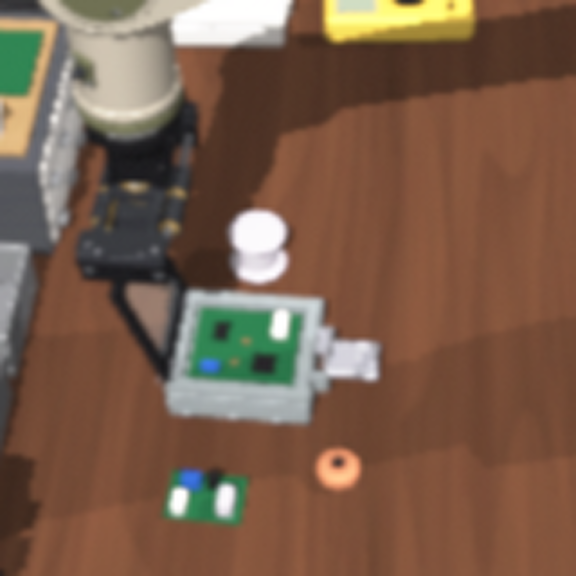

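>>> apply_moves(
  motion=[
    {"x": 0.07, "y": 0, "z": 0, "wx": 0, "wy": 0, "wz": 0, "grip": 0},
    {"x": 0, "y": 0, "z": 0, "wx": 0, "wy": 0, "wz": 0, "grip": 0},
    {"x": 0, "y": 0, "z": 0, "wx": 0, "wy": 0, "wz": 0, "grip": 0},
  ],
)

```text
time: 7.98
tool_pos: [0.6718, 0.0572, 0.1614]
tool_rot: [-1.571, 0.035, -0.034]
ft_force: [-1.9, 0.8, -1.0]
width: 0.005
```

>>> apply_moves(
  motion=[
    {"x": -0.4, "y": 0, "z": 0, "wx": 0, "wy": 0, "wz": 0, "grip": 0},
    {"x": -0.8, "y": 0, "z": 0, "wx": 0, "wy": 0, "wz": 0, "grip": 0},
    {"x": -0.8, "y": -0.3, "z": 0, "wx": 0, "wy": 0, "wz": 0, "grip": 0},
    {"x": -0.8, "y": -0.5, "z": 0, "wx": 0, "wy": 0, "wz": 0, "grip": 0},
    {"x": -0.8, "y": -0.5, "z": 0, "wx": 0, "wy": 0, "wz": 0, "grip": 0},
  ],
)

```text
time: 8.4
tool_pos: [0.5634, 0.0618, 0.2009]
tool_rot: [-1.571, 0.034, -0.035]
ft_force: [0.4, 1.4, 1.0]
width: 0.005
```

>>> apply_moves(
  motion=[
    {"x": -0.8, "y": -0.5, "z": 0, "wx": 0, "wy": 0, "wz": 0, "grip": 0},
    {"x": -0.8, "y": -0.5, "z": 0, "wx": 0, "wy": 0, "wz": 0, "grip": 0},
    {"x": -0.6, "y": -0.3, "z": 0.8, "wx": 0, "wy": 0, "wz": 0, "grip": 0},
    {"x": 0, "y": 0, "z": 0.9, "wx": 0, "wy": 0, "wz": 0, "grip": 0},
    {"x": 0, "y": 0, "z": 0.9, "wx": 0, "wy": 0, "wz": 0, "grip": 0},
  ],
)

```text
time: 8.82
tool_pos: [0.5019, 0.1437, 0.2415]
tool_rot: [-1.568, 0.032, -0.038]
ft_force: [0.5, 1.0, 0.2]
width: 0.007
```

>>> apply_moves(
  motion=[
    {"x": 0, "y": 0, "z": 0.9, "wx": 0, "wy": 0, "wz": 0, "grip": 0},
    {"x": 0, "y": 0, "z": 0.9, "wx": 0, "wy": 0, "wz": 0, "grip": 0},
    {"x": 0, "y": 0, "z": 0.9, "wx": 0, "wy": 0, "wz": 0, "grip": 0},
    {"x": 0, "y": 0, "z": 0.9, "wx": 0, "wy": 0, "wz": 0, "grip": 0},
    {"x": 0, "y": 0, "z": 0, "wx": 0, "wy": 0, "wz": 0, "grip": 0},
  ],
)

```text
time: 9.23
tool_pos: [0.5055, 0.2569, 0.2395]
tool_rot: [-1.568, 0.029, -0.03]
ft_force: [-1.3, 0.2, -0.8]
width: 0.009
```

```bash
python3 look.py 7; python3 - <<'E'
from h import *
for n in("top","side"):
    d=np.load(f"pics/{n}7.npy");c=calibration(n);P=[]
    for vv in range(140,240):
        for uu in range(200,340):
            if d[vv,uu]>0:P.append(w(c,(uu,vv),d[vv,uu]))
    P=np.array(P);m=(abs(P[:,1]-.06)<.07)&(P[:,2]>.075)&(P[:,2]<.2)&(P[:,0]>.6)&(P[:,0]<.75);Q=P[m]
    print(n,len(Q))
    if len(Q)>10:
        p=np.polyfit(Q[:,2],Q[:,0],1);print("lid angle",np.pi/2+np.arctan(p[0]),Q[:,2].max(),Q[:,0].max())
    d0=np.load(f"pics/{n}0.npy")
    b=P[(abs(P[:,0]-.57)<.16)&(abs(P[:,1]-.065)<.08)&(P[:,2]>.025)&(P[:,2]<.043)&(P[:,0]<.503)]
    print("tab",len(b),b.min(0),b.max(0))
E
```

```text
9.2333 [0.50547756 0.25688788 0.23949175] [-1.25883251  0.15625587 -0.83344904]
side lid_edge {'pixel': [231.8, 200.1], 'conf': 0.98} [0.69858053 0.06824738 0.17      ]
side lid_hinge {'pixel': [248.1, 223.0], 'conf': 0.75} [0.65590137 0.06212471 0.05      ]
side tab_pad {'pixel': [303.4, 229.6], 'conf': 0.53} [0.46732055 0.06933555 0.035     ]
top lid_edge {'pixel': [258.8, 147.1], 'conf': 0.81} [0.68330416 0.06204307 0.17      ]
top lid_hinge {'pixel': [262.2, 169.4], 'conf': 0.73} [0.65282791 0.05815491 0.05      ]
top tab_pad {'pixel': [262.2, 232.1], 'conf': 0.67} [0.47094318 0.06009605 0.035     ]
top 928
lid angle 1.8597288703823032 0.18547216021013369 0.6959441499511805
tab 179 [0.46262748 0.04602033 0.02749962] [0.5008309  0.08672977 0.04166358]
side 526
lid angle 1.8637968906535445 0.18609208528879795 0.6952838164365599
tab 27 [0.46222543 0.04630028 0.03028372] [0.47496271 0.08967928 0.04111397]
```

View pics/side7.png

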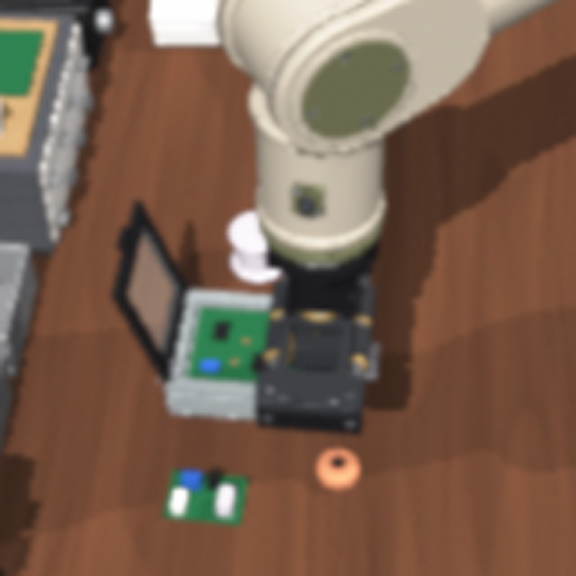

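View pics/top7.png

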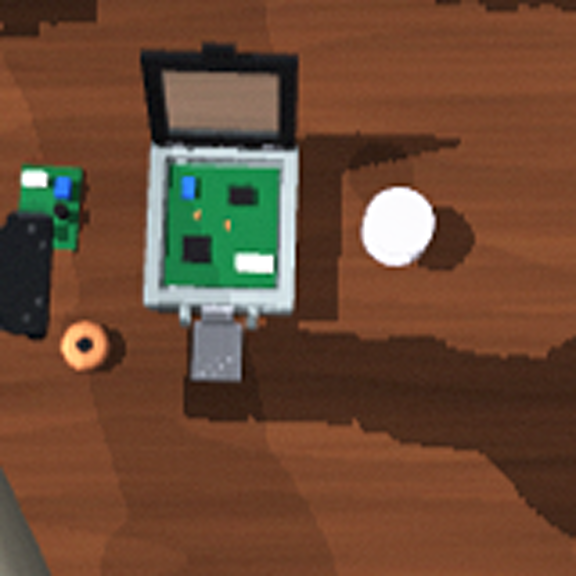

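The lid stands at about 1.86 rad, which is its stop. The tab is back at rest, the fixture and its neighbours haven't moved, and the hand is clear.

```bash
python3 -c "
from rig import bot
print(bot.hand_in())"
```

```text
the job is handed in; nothing more can be done
None
```

I pressed the release tab with the closed fingertips (about 7 N once down), the lid sprang up, and I pushed it back to its stop. I then moved the hand away and handed the job in at about 9.5 s; no verdict is reported.

**Lid:** it stands at about 1.86 rad in the depth data from both the top and side cameras, which matches its 1.85 stop within error.

**Tab:** it is back at its rest height and position, with the same depth extents as before the press.

**Fixture and neighbours:** the fixture moved no more than a few mm, which is within measuring error. The coil, spool and board look unmoved in the last pictures. I did not measure the meter, case, tray and driver at the end, but the hand never went low near them.

**Disagreement:** the trained networks differed from each other by up to about 15 mm on the lid edge and tab position. I relied on the depth data for the final check. The last pushes on the lid showed only about 2 N, so the force did not clearly mark the stop. The angle measured after I backed away is what confirmed it.

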